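# Fit the drive gear of the display turntable

## Robot

A 6-joint arm with a two-finger parallel gripper is mounted at the origin on a cart in front of the work surface, level with it; the furniture and walls round the work are solid. World frame = base frame: x ahead of the robot, y to its left, z up, the work surface at z = 0. Lengths are in m, angles in rad, forces in N, time in s.
With the tool pointing down it reaches from about 0.225 to 0.725 m from the base axis. Payload 3.1 kg.
Tool frame: the origin (TCP) lies midway between the tips of the shut fingers; the grasp point (between the pads) lies 19 mm behind it; z points along the fingers, y is the line along which they close (so a half turn about z gives the same grasp; the last joint's range is limited). The gripper opens to 85 mm and grips with 20 to 120 N. Pads are 22 mm wide; open, the fingers measure 114 mm over their backs; the gripper's body (76 mm by 85 mm) begins 54 mm behind the grasp point. The pads swing forward as they close: fully open they stand 13 mm farther back than shut.
Start: joints at [1.113, 0.048, 0.099, 1.622, 0, 1.443], TCP at [0.17, 0.497, 0.231] pointing down, gripper open.
Joint ranges: [-2.91, 2.91], [-0.99, 1.94], [-1.21, 1.42], [-2.12, 2.29], [-1.49, 1.47], [-3.14, 3.14]. Speed limits (rad/s): [2.79, 2.79, 3.14, 3.14, 3.14, 3.14].

## Interface

Orientations are given as [roll, pitch, yaw] about the fixed x, y, z axes, in that order (R = Rz(yaw) Ry(pitch) Rx(roll)).
In Python, from bench import env, vision gives the robot as it stands. The module is installed in compiled form; this text tells all that it offers.
- The arm moves only by the tool play_rows, never from a script. Its argument "increments" is a list of rows, each an object of numbers: "jaw": the gripper command: -1 is fully open, 1 is shut, values between are in proportion; "x", "y", "z": the shift along the tool's x, y, z each as a share of 12 cm, from -1 to 1; "turn": the turn about the tool's z as a share of 180 degrees, from -1 to 1. In form: [{"jaw": .., "x": .., "y": .., "z": .., "turn": ..}, ...]. A call has 1 to 5 rows; each row is the pose to reach, as a shift and turn from the pose commanded when the call began, along the tool's axes at that moment, turning the shorter way round; what a row does not reach only later rows make up. A row lasts 1/10 s, in which the tool goes at most 50 mm and 8.59 degrees, less where a joint would pass 70% of its speed; a pose out of reach is approached as far as the arm can. A call with a number of a shift or a turn outside -1 to 1 is refused whole. A call with a gripper value outside its range is refused whole. The fingers move at their own pace and stop on an object; "newtons" is the grip in N (left out, the last holds). Time passes only in rows, so rows that repeat a pose let the fingers close. It gives the time, the measured TCP pose, the force, the opening and the grip force at its end, in the units of the state.
- env.get_obs(): the state, without advancing time (a new reading comes with each control period).
- vision.camera(name): name is "side" or "top" or "wrist"; returns a dict with "color" (480x640x3 uint8, blue, green, red), "range_z" (480x640 float32, m along the optical axis (not along the pixel's ray), 0 where there is no reading), "fov_y" (degrees; the focal length in pixels is half the picture's height over the tangent of half this angle, whatever the lens; pixels are square), "cx", "cy" (the principal point, pixels), "cam_to_world" (4x4, takes a point from camera to world coordinates); the wrist camera has in their place "hand_eye" (4x4, takes a point from camera to tool coordinates, whose origin is the TCP and whose axes are the flange's). Camera axes: x right, y down, z forward; pixel columns grow to the right and rows downward; lengths in m; the calibration is good to about 2 mm. A picture is of the moment at which its call begins: read the wrist's pose just before it.
- env.finish_job(): hands the job in; it is judged then, once.
The state is a dict: "time_s": time; "qpos": joint angles; "dq": joint speeds; "joint_torque": joint torques, N m; "ee_pos": TCP position; "eef_rot": TCP orientation; "wrist_force": force on the tool from outside, world axes, zero at the start; "wrist_torque": the same for the moment, N m; "width": opening from 0.0 (shut) to 1.0 (fully open); "gripper_force": force on a finger pad.
Only numpy, scipy, OpenCV 4.12 (cv2) and the standard library are available. Lean on these libraries where they do the work, as an engineer would, in place of code of your own. Each camera call takes 0.05 s, during which the arm holds its last target. There are 200 camera calls.

## Task

Get the display turntable's drive unit ready: first put the smaller wooden gear, the spare whose bore is a single straight slot, flat in the parts tray and let go of it. Then take the larger gear with the cross-shaped bore, turn it until it meshes with the splines of the spindle, slide it home and press it down against the sprung brass collar until the collar is fully down; finish while still gripping the gear and holding it pressed there, without letting go. Leave the eraser, tape roll, glue stick and marker where they lie.

Things in the scene. Friction and masses are not known exactly. Their poses are not given: they have to be found in the camera images.
- drive_gear: Larger wooden gear, lying flat, boss up: wheel 64 across its 16 teeth, 12 thick; round boss 38 across on top, to grip, from 12 to 28 above the underside; 0.07 to 0.14 kg. Through it runs a cross-shaped bore: two slots, each 29 by 8, along its own x and y. Origin: centre of the underside, z up the axis. Finger ends may also bear on the wheel's top face.
- spare_gear: The smaller wooden gear, lying flat, boss up: wheel 54 across its 12 teeth, 12 thick, round boss 38 across, 28 high overall, 0.08 kg. Its bore is one straight slot, 29 by 8, along its own x; it does not fit the spindle. Origin: centre of the underside, z up.
- parts_tray: Open plywood tray, 160 (its x) by 150 (its y) by 25 high outside, walls and floor 5 thick, fixed to the table. Origin: centre of its underside.
- drive: The drive unit: plywood box 130 (its x) by 120 (its y) by 45 high, fixed to the table, with a small crank on its +x face (reaching 114 from the centre). In the middle of its top stand the collar and the spindle. Origin: centre of its underside.
- spindle_top (a point): Top centre of the steel spindle, 77 above the table; x, y along the two ribs of its splines (each 26 by 5, top 3 mm narrowed to 22 by 3), z up. Gear fits in four positions 90 deg apart. Turns about z, stiffly (0.04 N m). Gear underside: at this height if not meshed; 22 below it, home on the free collar; 30 below it, collar fully down.
- collar (a joint): Sprung brass collar, 44 across, round the spindle's foot on the drive unit, its top 10 above the box when free. Value: how far it is pressed down, 0 to 0.008 m (fully down). The spring pushes back with 4 N at 0 rising to 8 N at 0.008: the gear's weight does not move it, and it rises again when not pressed.
- eraser: White eraser in a card sleeve, 22x55x12, lying flat. Bystander.
- tape_roll: Roll of brown paper tape lying flat, 68x73x24. Bystander; no gear: no teeth, no boss.
- glue_stick: Glue stick standing upright, 26 across, 95 high. Bystander.
- marker: Felt marker with black cap, lying, 18x139x18. Bystander.
There are look-alikes about, which are no part of the job. What is shaped like the drive_gear but purple or red is not meant.

How it is judged:
On the way, in this order (a step that is already met when the one before it is completed fails the run):
1. the smaller gear lies flat in the parts tray, let go (x of spare_gear in the frame of parts_tray between -0.062 and 0.062 m and y of spare_gear in the frame of parts_tray between -0.057 and 0.057 m and z of spare_gear in the frame of parts_tray below 0.012 m and angle between spare_gear's own z axis and vertical below 0.15 rad and contact force between spare_gear and the fingers below 0.1 N and linear speed of spare_gear below 0.02 m/s), for 0.2 s.
2. the larger gear is meshed on the spindle (horizontal distance between drive_gear and spindle_top below 0.0035 m and z of drive_gear in the frame of spindle_top below -0.014 m and angle between drive_gear's own z axis and vertical below 0.12 rad), for 0.1 s.
At the end, for the whole second after the job is handed in: The smaller gear lies flat on the tray's floor, released; the larger gear is upright on the spindle, within 3.5 mm of its axis and meshed, and the fingers still grip it and press it down so that the collar stays at least 6 of its 8 mm down (all of step 1 and all of step 2 and value of joint collar above 0.006 m and contact force between drive_gear and the fingers above 1 N and linear speed of drive_gear below 0.02 m/s); the arm keeps its last pose, push and grip.
It fails at once if the eraser, tape roll, glue stick or marker is shifted by more than 3 cm, or the glue stick is knocked over (distance of any of eraser, tape_roll, glue_stick, marker from where it was at the start of the episode above 0.03 m or angle between glue_stick's own z axis and vertical above 0.5 rad).
It also fails if it takes over 61 s, if anything falls off the work surface, if the arm or the gripper's body presses on something with over 40 N, if the wrist force passes 120 N, or if a joint passes its speed limit or range.

## Working session

There is one attempt and no reset: what is moved stays moved. The work goes in short steps, Python scripts to look and compute and a tool call to move; the robot and the scene stay as the last step left them, time stands still between calls to the robot, and variables do not carry over. Pictures are saved under pics/ and viewed, at most 10 in all, crops included, and the job is handed in when it is done.

Besides the shell and the picture viewer there is one more tool, called after "Request:" as name(argument=value, ...) on one line, values as JSON. play_rows: Moves the arm, as the interface text tells. Its arguments: {"type":"object","properties":{"increments":{"type":"array"},"newtons":{"type":"number"}},"required":["increments"]}

```bash
mkdir -p pics
python3 - <<'E'
from bench import env, vision
import cv2,numpy as np
o=env.get_obs();print({k:np.round(v,3) for k,v in o.items()})
for n in("top","side"):
    c=vision.camera(n);cv2.imwrite(f"pics/{n}0.png",c["color"]);np.savez(f"{n}0.npz",**c)
    print(n,c["fov_y"],c["cx"],c["cy"],np.round(c["cam_to_world"],3))
E
```

```text
{'time_s': np.float64(0.0), 'qpos': array([1.113, 0.049, 0.098, 1.622, 0.   , 1.443]), 'dq': array([-0.001,  0.001, -0.001, -0.   , -0.   , -0.001]), 'joint_torque': array([-0.0000e+00, -3.3878e+01,  3.2002e+01,  2.0000e-02, -0.0000e+00,
        0.0000e+00]), 'ee_pos': array([0.17 , 0.496, 0.23 ]), 'eef_rot': array([-3.139, -0.   ,  2.812]), 'wrist_force': array([-0.577,  0.011, -0.436]), 'wrist_torque': array([ 0.008, -0.039,  0.007]), 'gripper_force': np.float64(0.0), 'width': np.float64(1.003)}
top 43.23745411401117 320.9365342042615 233.383973075436 [[ 0.018 -0.981  0.195  0.351]
 [-1.    -0.02  -0.006  0.045]
 [ 0.01  -0.195 -0.981  1.383]
 [ 0.     0.     0.     1.   ]]
side 44.92576127984876 318.24929815420694 239.92680706643122 [[ 0.998 -0.041  0.049  0.534]
 [-0.064 -0.527  0.848 -1.132]
 [-0.009 -0.849 -0.528  0.806]
 [ 0.     0.     0.     1.   ]]
```

View pics/top0.png

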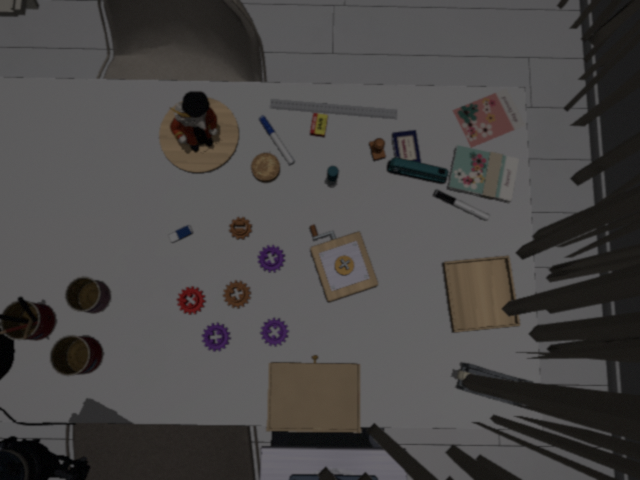

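View pics/side0.png

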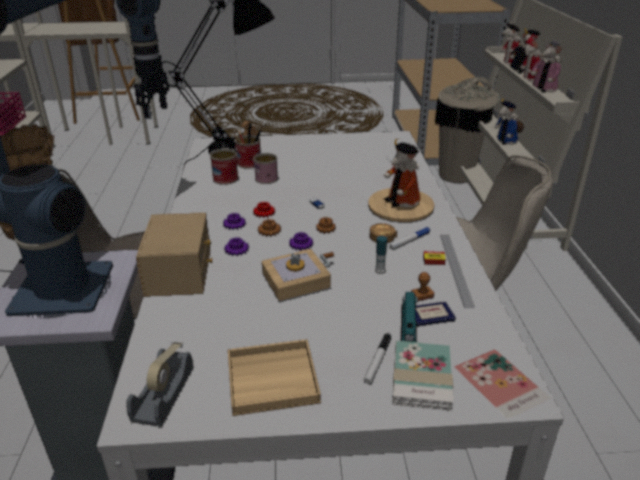

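The top view shows the brown gears at (240,228) (smaller) and (237,293) (larger, cross bore). The spindle is at (344,265), the tray at (481,294) and a tall box obstacle at (314,395). The side view shows the gears at (326,225) and (269,227), the spindle at (296,262) and the tray at (273,376).

```bash
cat > h.py <<'E'
import numpy as np,cv2
from scipy.spatial.transform import Rotation as R
def ray(c,uv):
    f=240/np.tan(np.radians(c["fov_y"])/2)
    T=c["cam_to_world"]; d=np.array([(uv[0]-c["cx"])/f,(uv[1]-c["cy"])/f,1])
    return T[:3,3],T[:3,:3]@d
def plane(c,uv,z):
    o,d=ray(c,uv); return o+d*(z-o[2])/d[2]
def depthpt(c,uv):
    u,v=int(round(uv[0])),int(round(uv[1])); p=c["range_z"][v-1:v+2,u-1:u+2]; o,d=ray(c,uv); return o+d*np.median(p)
def tri(c1,a,c2,b):
    o1,d1=ray(c1,a);o2,d2=ray(c2,b)
    s=np.linalg.lstsq(np.c_[d1,-d2],o2-o1,rcond=None)[0]
    p,q=o1+d1*s[0],o2+d2*s[1]; return (p+q)/2,np.linalg.norm(p-q)
def wrist(name=None):
    from bench import env,vision
    o=env.get_obs(); c=dict(vision.camera("wrist"))
    T=np.eye(4);T[:3,:3]=R.from_euler("xyz",o["eef_rot"]).as_matrix();T[:3,3]=o["ee_pos"]
    c["cam_to_world"]=T@c["hand_eye"]
    if name: cv2.imwrite(f"pics/{name}.png",c["color"])
    return o,c
def cloud(c):
    f=240/np.tan(np.radians(c["fov_y"])/2); v,u=np.mgrid[:480,:640]
    d=np.stack([(u-c["cx"])/f,(v-c["cy"])/f,np.ones(u.shape)],-1)*c["range_z"][...,None]
    return d@c["cam_to_world"][:3,:3].T+c["cam_to_world"][:3,3]
E
python3 - <<'E'
from h import *
t=dict(np.load("top0.npz"));s=dict(np.load("side0.npz"))
np.set_printoptions(precision=3,suppress=True)
for n,a,b in[("small",(240,228),(326,224)),("large",(237,293),(269,226)),("spindle",(344,265),(296,262)),("tray",(481,294),(273,376))]:
    print(n,tri(t,a,s,b),depthpt(t,a),depthpt(s,b))
for n,a in[("tape",(265,167)),("glue",(332,172)),("eraser",(181,234)),("marker",(460,205)),("crank",(314,231)),("box",(314,395)),("boxTL",(272,366)),("boxTR",(357,366)),("knob",(315,357)),("p1",(271,259)),("p2",(274,332)),("red",(191,300)),("tape disp",(490,385))]: print(n,depthpt(t,a))
for n,a in[("tray c",[(443,263),(509,257),(518,326),(453,332)]),("drive c",[(310,246),(361,232),(378,285),(327,301)])]:
    print(n,[plane(t,q,.025 if n[0]=="t" else .045)[:2] for q in a])
c=cloud(t); hsv=cv2.cvtColor(t["color"],cv2.COLOR_BGR2HSV)
for w in[(240,228),(237,293)]:
    print(hsv[w[1]-8:w[1]+9:4,w[0]-8:w[0]+9:4].reshape(-1,3)[:8].tolist(), np.round(c[w[1]-12:w[1]+13:4,w[0]-12:w[0]+13:4,2],3))
E
```

```text
small (array([0.633, 0.223, 0.012]), np.float64(0.002318801441771162)) [0.63  0.222 0.023] [0.633 0.201 0.025]
large (array([0.481, 0.223, 0.013]), np.float64(0.0015516277213826301)) [0.483 0.225 0.001] [0.481 0.205 0.023]
spindle (array([ 0.546, -0.016,  0.053]), np.float64(0.0023404688832565496)) [ 0.541 -0.015  0.075] [ 0.547 -0.026  0.06 ]
tray (array([ 0.491, -0.331,  0.008]), np.float64(0.0015463212782158469)) [ 0.491 -0.332  0.002] [ 0.492 -0.328  0.005]
tape [0.777 0.17  0.022]
glue [0.746 0.014 0.092]
eraser [0.616 0.359 0.009]
marker [ 0.697 -0.287  0.014]
crank [0.625 0.052 0.03 ]
box [0.268 0.045 0.112]
boxTL [0.324 0.132 0.109]
boxTR [ 0.327 -0.042  0.11 ]
knob [0.344 0.044 0.085]
p1 [ 0.563  0.15  -0.003]
p2 [0.397 0.137 0.001]
red [0.465 0.328 0.   ]
tape disp [0.345 0.007 1.248]
tray c [array([ 0.558, -0.242]), array([ 0.574, -0.393]), array([ 0.419, -0.406]), array([ 0.403, -0.261])]
drive c [array([0.587, 0.06 ]), array([ 0.622, -0.054]), array([ 0.502, -0.092]), array([0.465, 0.02 ])]
[[9, 65, 75], [11, 131, 68], [13, 159, 53], [12, 137, 67], [11, 72, 71], [12, 133
[... 183 characters left out ...]
9  0.003]
 [-0.002  0.026  0.025  0.023  0.002  0.019 -0.001]
 [ 0.003  0.016  0.028  0.018  0.028  0.011 -0.003]
 [-0.004  0.009  0.01   0.013  0.009  0.005  0.001]
 [-0.004 -0.006 -0.001 -0.004  0.003 -0.001 -0.008]]
[[10, 85, 69], [12, 147, 64], [13, 150, 63], [12, 152, 69], [11, 97, 58], [13, 146, 70], [9, 68, 49], [11, 101, 73]] [[-0.004 -0.004  0.001 -0.     0.014  0.001 -0.001]
 [ 0.003  0.012  0.007  0.022  0.008  0.007 -0.003]
 [-0.003  0.03  -0.001  0.027  0.026  0.006  0.004]
 [ 0.009  0.02   0.003  0.002 -0.     0.011  0.01 ]
 [ 0.011  0.031  0.025  0.     0.028  0.009  0.011]
 [ 0.009  0.011  0.026  0.022  0.015  0.005 -0.003]
 [ 0.005 -0.004  0.01   0.014  0.011 -0.001 -0.004]]
```

Request:
play_rows(increments=[{"jaw": -1, "x": -0.95, "y": -0.24, "z": 0, "turn": 0}, {"jaw": -1, "x": -0.95, "y": -0.24, "z": 0, "turn": 0}, {"jaw": -1, "x": -0.95, "y": -0.24, "z": 0, "turn": 0}], newtons=40)

```text
time_s: 0.4
ee_pos: [0.271, 0.4304, 0.2306]
eef_rot: [-3.14, 0.001, 2.809]
wrist_force: [-0.1, 0.1, -0.4]
width: 1.001
gripper_force: 0.0
```

Request:
play_rows(increments=[{"jaw": -1, "x": -0.95, "y": -0.24, "z": 0, "turn": 0}, {"jaw": -1, "x": -0.95, "y": -0.24, "z": 0, "turn": 0}, {"jaw": -1, "x": -0.95, "y": -0.24, "z": 0, "turn": 0}])

```text
time_s: 0.7
ee_pos: [0.37, 0.3657, 0.2304]
eef_rot: [-3.14, 0.001, 2.808]
wrist_force: [-0.9, -0.6, 0.0]
width: 1.003
gripper_force: 0.0
```

Request:
play_rows(increments=[{"jaw": -1, "x": -0.95, "y": -0.24, "z": 0, "turn": 0}, {"jaw": -1, "x": -0.95, "y": -0.24, "z": 0, "turn": 0}, {"jaw": -1, "x": -0.95, "y": -0.24, "z": 0, "turn": 0}])

```text
time_s: 1.0
ee_pos: [0.4685, 0.3013, 0.2301]
eef_rot: [-3.14, 0.001, 2.808]
wrist_force: [-0.4, -0.2, -0.7]
width: 1.001
gripper_force: 0.0
```

Request:
play_rows(increments=[{"jaw": -1, "x": -0.95, "y": -0.24, "z": 0, "turn": 0}, {"jaw": -1, "x": -0.95, "y": -0.24, "z": 0, "turn": 0}, {"jaw": -1, "x": -0.95, "y": -0.24, "z": 0, "turn": 0}, {"jaw": -1, "x": -0.95, "y": -0.24, "z": 0, "turn": 0}, {"jaw": -1, "x": -0.95, "y": -0.24, "z": 0, "turn": 0}])

```text
time_s: 1.5
ee_pos: [0.5634, 0.2403, 0.2306]
eef_rot: [-3.141, -0.002, 2.812]
wrist_force: [-0.5, -0.8, 0.6]
width: 0.998
gripper_force: 0.0
```

Run:
```python
from h import *
np.set_printoptions(precision=4,suppress=True)
o,c=wrist("w1");np.savez("w1.npz",**c)
print(o["time_s"],o["ee_pos"],o["eef_rot"],o["qpos"],c["fov_y"],c["cx"],c["cy"]);print(c["hand_eye"])
```

```text
1.5 [0.5634 0.2403 0.2306] [-3.1411 -0.0022  2.8115] [0.2932 0.2852 0.3654 1.6531 0.0009 0.6233] 64.48542830844488 322.26995819696884 238.47788459288802
[[ 0.0014 -0.9605 -0.2782  0.0712]
 [ 1.      0.0011  0.0012  0.0006]
 [-0.0009 -0.2782  0.9605 -0.1432]
 [ 0.      0.      0.      1.    ]]
```

View pics/w1.png

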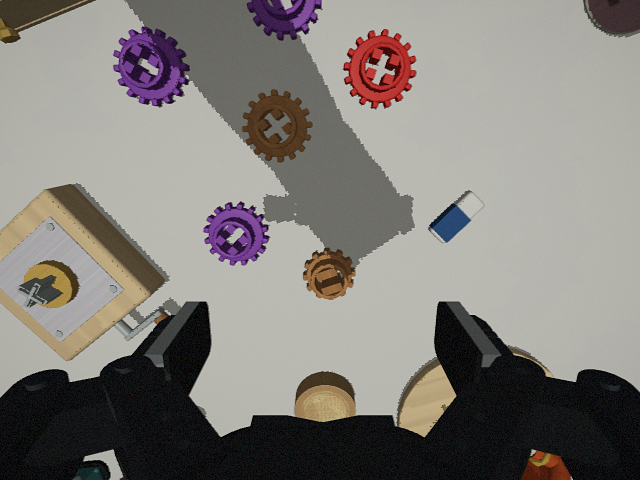

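The wrist view shows the small slotted gear at (329,274), the large cross gear at (278,126), the splined spindle on its collar at about (35,288) and the tape at (325,405).

```bash
cat >> h.py <<'E'
def gear(c,uv,z=.028,rpx=45,rb=.019):
    "boss circle centre (plane z) from height, bore angle mod 90/180"
    P=cloud(c); v,u=np.mgrid[:480,:640]; near=np.hypot(u-uv[0],v-uv[1])<rpx
    hi=(near&(np.abs(P[...,2]-z)<.006)).astype(np.uint8)
    hi=cv2.morphologyEx(hi,cv2.MORPH_OPEN,np.ones((3,3),np.uint8))
    cs,_=cv2.findContours(hi,cv2.RETR_EXTERNAL,cv2.CHAIN_APPROX_NONE)
    k=max(cs,key=cv2.contourArea); k=cv2.convexHull(k)[:,0]
    q=np.array([plane(c,p,z)[:2] for p in k]).astype(np.float32)
    (cx,cy),r=cv2.minEnclosingCircle(q); ctr=np.array([cx,cy])
    uu,vv=u[near],v[near]; o,_=ray(c,(0,0)); f=240/np.tan(np.radians(c["fov_y"])/2)
    d=np.stack([(uu-c["cx"])/f,(vv-c["cy"])/f,np.ones(len(uu))],1)@c["cam_to_world"][:3,:3].T
    X=o+d*((z-o[2])/d[:,2])[:,None]; e=X[:,:2]-ctr; rr=np.hypot(*e.T)
    m=(rr<.0155)&(P[near][:,2]<z-.004); e=e[m]; w=np.exp(1j*np.arctan2(e[:,1],e[:,0])); r2=rr[m]**2
    zb=np.median(P[hi>0][:,2])
    return ctr,r,zb,np.degrees(np.angle((r2*w**4).sum()))/4,np.degrees(np.angle((r2*w**2).sum()))/2,e.mean(0)
E
python3 - <<'E'
from h import *
np.set_printoptions(precision=4,suppress=True)
c=dict(np.load("w1.npz"));t=dict(np.load("top0.npz"))
print(gear(c,(329,274)));print(gear(c,(278,126)))
for a,b in[((329,274),(240,228)),((278,126),(237,293)),((35,290),(344,265))]: print(tri(c,a,t,b))
E
```

```text
(array([0.6331, 0.2243]), 0.019617024809122086, np.float64(0.02804100666802295), np.float64(0.1370244924420626), np.float64(89.81230157777517), array([-0.    ,  0.0003]))
(array([0.4812, 0.2254]), 0.01900138147175312, np.float64(0.02837263217556668), np.float64(18.63737508070142), np.float64(-7.310834554330421), array([-0.0001,  0.0003]))
(array([0.6334, 0.2239, 0.0088]), np.float64(0.0016307926282653653))
(array([0.4817, 0.2251, 0.003 ]), np.float64(0.0025527169620574415))
(array([ 0.5427, -0.0154,  0.0687]), np.float64(0.0009282731909852163))
```

Request:
play_rows(increments=[{"jaw": -1, "x": -0.59, "y": 0.06, "z": 0.3, "turn": 0}, {"jaw": -1, "x": -0.59, "y": 0.06, "z": 0.7, "turn": 0}, {"jaw": -1, "x": -0.59, "y": 0.06, "z": 1, "turn": 0}, {"jaw": -1, "x": -0.59, "y": 0.06, "z": 1, "turn": 0}, {"jaw": -1, "x": -0.59, "y": 0.06, "z": 1, "turn": 0}])

```text
time_s: 2.05
ee_pos: [0.6307, 0.2248, 0.1098]
eef_rot: [-3.139, -0.005, 2.814]
wrist_force: [-0.1, -0.3, 0.9]
width: 0.998
gripper_force: 0.0
```

Run:
```python
from h import *
np.set_printoptions(precision=4,suppress=True)
o,c=wrist("w2");print(o["ee_pos"],o["eef_rot"])
T=c["cam_to_world"];f=240/np.tan(np.radians(c["fov_y"])/2)
p=np.linalg.inv(T)@[.633,.224,.028,1]; uv=(c["cx"]+f*p[0]/p[2],c["cy"]+f*p[1]/p[2]);print(uv)
print(gear(c,uv,rpx=90))
```

```text
[0.6307 0.2248 0.1098] [-3.1391 -0.0047  2.8136]
(np.float64(321.20518283876754), np.float64(252.05809319040125))
(array([0.6336, 0.2239]), 0.01942400075495243, np.float64(0.02822351356732014), np.float64(0.10506442168052214), np.float64(-89.55960275469354), array([-0.0002,  0.0003]))
```

Request:
play_rows(increments=[{"jaw": -1, "x": -0.026, "y": 0, "z": 0.3}, {"jaw": -1, "x": -0.026, "y": 0, "z": 0.6}, {"jaw": -1, "x": -0.026, "y": 0, "z": 0.75}, {"jaw": -1, "x": -0.026, "y": 0, "z": 0.8}, {"jaw": -1, "x": -0.026, "y": 0, "z": 0.8}])

```text
$.increments[0]: bad value
```

Request:
play_rows(increments=[{"jaw": 0.6}, {"jaw": 1}, {"jaw": 1}, {"jaw": 1}, {"jaw": 1}])

```text
$.increments[0]: bad value
```

Request:
play_rows(increments=[{"jaw": 1}, {"jaw": 1}, {"jaw": 1}])

```text
$.increments[0]: bad value
```

All keys are needed in each row.

Request:
play_rows(increments=[{"jaw": -1, "x": -0.026, "y": 0, "z": 0.3, "turn": 0}, {"jaw": -1, "x": -0.026, "y": 0, "z": 0.6, "turn": 0}, {"jaw": -1, "x": -0.026, "y": 0, "z": 0.75, "turn": 0}, {"jaw": -1, "x": -0.026, "y": 0, "z": 0.8, "turn": 0}, {"jaw": -1, "x": -0.026, "y": 0, "z": 0.8, "turn": 0}])

```text
time_s: 2.6
ee_pos: [0.6381, 0.224, 0.0187]
eef_rot: [3.139, 0.004, 2.813]
wrist_force: [0.3, -0.0, 0.4]
width: 1.002
gripper_force: 0.0
```

Request:
play_rows(increments=[{"jaw": 1, "x": 0, "y": 0, "z": 0, "turn": 0}, {"jaw": 1, "x": 0, "y": 0, "z": 0, "turn": 0}, {"jaw": 1, "x": 0, "y": 0, "z": 0, "turn": 0}, {"jaw": 1, "x": 0, "y": 0, "z": 0, "turn": 0}, {"jaw": 1, "x": 0, "y": 0, "z": 0, "turn": 0}])

```text
time_s: 3.1
ee_pos: [0.6377, 0.2232, 0.0176]
eef_rot: [3.14, 0.003, 2.812]
wrist_force: [-0.6, -0.2, 6.3]
width: 0.43
gripper_force: 39.4
```

Request:
play_rows(increments=[{"jaw": 1, "x": 0, "y": 0, "z": 0, "turn": 0}, {"jaw": 1, "x": 0, "y": 0, "z": 0, "turn": 0}, {"jaw": 1, "x": 0, "y": 0, "z": 0, "turn": 0}])

```text
time_s: 3.4
ee_pos: [0.6377, 0.2232, 0.0176]
eef_rot: [3.14, 0.003, 2.812]
wrist_force: [-1.1, -0.4, 6.8]
width: 0.424
gripper_force: 39.4
```

Request:
play_rows(increments=[{"jaw": 1, "x": 0, "y": 0, "z": -0.3, "turn": 0}, {"jaw": 1, "x": 0, "y": 0, "z": -0.7, "turn": 0}, {"jaw": 1, "x": 0, "y": 0, "z": -1, "turn": 0}, {"jaw": 1, "x": 0, "y": 0, "z": -1, "turn": 0}])

```text
time_s: 3.8
ee_pos: [0.6405, 0.2239, 0.1437]
eef_rot: [3.134, 0.011, 2.812]
wrist_force: [1.0, -0.3, -0.2]
width: 0.427
gripper_force: 40.2
```

Request:
play_rows(increments=[{"jaw": 1, "x": -0.06, "y": -0.32, "z": 0, "turn": 0}, {"jaw": 1, "x": -0.06, "y": -0.64, "z": 0, "turn": 0}, {"jaw": 1, "x": -0.06, "y": -0.95, "z": 0, "turn": 0}])

```text
time_s: 4.1
ee_pos: [0.6054, 0.1116, 0.134]
eef_rot: [-3.141, -0.001, 2.812]
wrist_force: [1.1, -0.5, -1.3]
width: 0.426
gripper_force: 40.2
```

Request:
play_rows(increments=[{"jaw": 1, "x": -0.06, "y": -0.32, "z": 0, "turn": 0}, {"jaw": 1, "x": -0.06, "y": -0.64, "z": 0, "turn": 0}, {"jaw": 1, "x": -0.06, "y": -0.95, "z": 0, "turn": 0}])

```text
time_s: 4.4
ee_pos: [0.575, 0.001, 0.1341]
eef_rot: [-3.141, -0.001, 2.812]
wrist_force: [-0.1, 0.1, -0.3]
width: 0.425
gripper_force: 40.2
```

Request:
play_rows(increments=[{"jaw": 1, "x": -0.06, "y": -0.32, "z": 0, "turn": 0}, {"jaw": 1, "x": -0.06, "y": -0.64, "z": 0, "turn": 0}, {"jaw": 1, "x": -0.06, "y": -0.95, "z": 0, "turn": 0}])

```text
time_s: 4.7
ee_pos: [0.5449, -0.109, 0.1342]
eef_rot: [-3.142, -0.001, 2.812]
wrist_force: [0.2, 0.3, -1.1]
width: 0.426
gripper_force: 40.2
```

Request:
play_rows(increments=[{"jaw": 1, "x": -0.06, "y": -0.32, "z": 0, "turn": 0}, {"jaw": 1, "x": -0.06, "y": -0.64, "z": 0, "turn": 0}, {"jaw": 1, "x": -0.06, "y": -0.95, "z": 0, "turn": 0}])

```text
time_s: 5.0
ee_pos: [0.5149, -0.2191, 0.1342]
eef_rot: [3.141, -0.001, 2.812]
wrist_force: [1.1, 0.6, -0.3]
width: 0.426
gripper_force: 40.2
```

Request:
play_rows(increments=[{"jaw": 1, "x": -0.06, "y": -0.32, "z": 0, "turn": 0}, {"jaw": 1, "x": -0.06, "y": -0.64, "z": 0, "turn": 0}, {"jaw": 1, "x": -0.06, "y": -0.95, "z": 0, "turn": 0}, {"jaw": 1, "x": -0.06, "y": -0.95, "z": 0, "turn": 0}, {"jaw": 1, "x": -0.06, "y": -0.95, "z": 0, "turn": 0}])

```text
time_s: 5.5
ee_pos: [0.485, -0.3284, 0.1342]
eef_rot: [3.14, -0.002, 2.81]
wrist_force: [0.3, 0.6, -0.2]
width: 0.425
gripper_force: 40.3
```

Run:
```python
from h import *
np.set_printoptions(precision=4,suppress=True)
o,c=wrist("w3");print(o["time_s"],o["ee_pos"],o["eef_rot"],o["width"]);np.savez("w3.npz",**c)
```

```text
5.5 [ 0.485  -0.3284  0.1342] [ 3.1403 -0.0017  2.8096] 0.42493100160309466
```

View pics/w3.png

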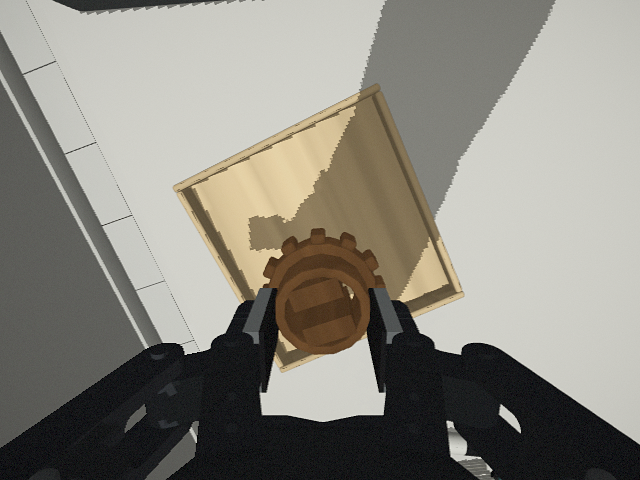

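Gear held with its slot visible at (323,310), over the tray whose corners are at (378,90), (462,294), (282,370) and (175,187).

Run:
```python
from h import *
c=dict(np.load("w3.npz"))
print(np.round([plane(c,q,.025)[:2] for q in[(378,90),(462,294),(282,370),(175,187)]],4)); print(np.mean([plane(c,q,.025)[:2] for q in[(378,90),(462,294),(282,370),(175,187)]],0))
```

```text
[[ 0.4075 -0.2641]
 [ 0.5592 -0.2462]
 [ 0.5762 -0.3912]
 [ 0.4215 -0.4089]]
[ 0.49112483 -0.32760175]
```

Request:
play_rows(increments=[{"jaw": 1, "x": -0.02, "y": 0.0, "z": 0.3, "turn": 0}, {"jaw": 1, "x": -0.02, "y": 0, "z": 0.6, "turn": 0}, {"jaw": 1, "x": -0.02, "y": 0, "z": 0.75, "turn": 0}, {"jaw": 1, "x": -0.02, "y": 0, "z": 0.75, "turn": 0}])

```text
time_s: 5.95
ee_pos: [0.4859, -0.3248, 0.0407]
eef_rot: [3.138, -0.008, 2.814]
wrist_force: [-1.2, 1.3, -0.4]
width: 0.419
gripper_force: 40.3
```

Request:
play_rows(increments=[{"jaw": 1, "x": 0, "y": 0.0, "z": 0.07, "turn": 0}, {"jaw": 1, "x": 0, "y": 0, "z": 0.13, "turn": 0}, {"jaw": 1, "x": 0, "y": 0, "z": 0.13, "turn": 0}, {"jaw": 1, "x": 0, "y": 0, "z": 0.13, "turn": 0}])

```text
time_s: 6.35
ee_pos: [0.4886, -0.3291, 0.0305]
eef_rot: [-3.141, 0.001, 2.812]
wrist_force: [-0.4, 0.5, -1.1]
width: 0.424
gripper_force: 40.3
```

Request:
play_rows(increments=[{"jaw": 0, "x": 0, "y": 0.0, "z": 0, "turn": 0}, {"jaw": -0.4, "x": 0, "y": 0, "z": 0, "turn": 0}, {"jaw": -0.4, "x": 0, "y": 0, "z": 0, "turn": 0}, {"jaw": -0.4, "x": 0, "y": 0, "z": 0, "turn": 0}, {"jaw": -0.4, "x": 0, "y": 0, "z": 0, "turn": 0}])

```text
time_s: 6.85
ee_pos: [0.4882, -0.3289, 0.0299]
eef_rot: [-3.142, 0.0, 2.812]
wrist_force: [0.2, -0.3, -0.3]
width: 0.7
gripper_force: 0.0
```

Request:
play_rows(increments=[{"jaw": -0.4, "x": 0, "y": 0.0, "z": -0.3, "turn": 0}, {"jaw": -0.4, "x": 0, "y": 0, "z": -0.7, "turn": 0}, {"jaw": -0.4, "x": 0, "y": 0, "z": -1, "turn": 0}, {"jaw": -0.4, "x": 0, "y": 0, "z": -1, "turn": 0}, {"jaw": -1, "x": 0, "y": 0, "z": -1, "turn": 0}])

```text
time_s: 7.35
ee_pos: [0.489, -0.3296, 0.1515]
eef_rot: [-3.14, 0.003, 2.812]
wrist_force: [-0.2, 0.0, -0.5]
width: 0.85
gripper_force: 0.0
```

Run:
```python
from h import *
np.set_printoptions(precision=4,suppress=True)
o,c=wrist("w4");print(o["time_s"],o["ee_pos"],o["eef_rot"],o["width"])
T=c["cam_to_world"];f=240/np.tan(np.radians(c["fov_y"])/2)
p=np.linalg.inv(T)@[.485,-.327,.033,1]; uv=(c["cx"]+f*p[0]/p[2],c["cy"]+f*p[1]/p[2]);print(uv)
print(gear(c,uv,z=.033,rpx=60))
```

```text
7.35 [ 0.489  -0.3296  0.1515] [-3.1403  0.0034  2.8118] 0.8500370298040504
(np.float64(322.80876594972733), np.float64(225.36328183268432))
(array([ 0.4854, -0.3272]), 0.019209248945116997, np.float64(0.03333221208825554), np.float64(0.048370592649520754), np.float64(89.84457321553461), array([-0.0003,  0.0002]))
```

View pics/w4.png

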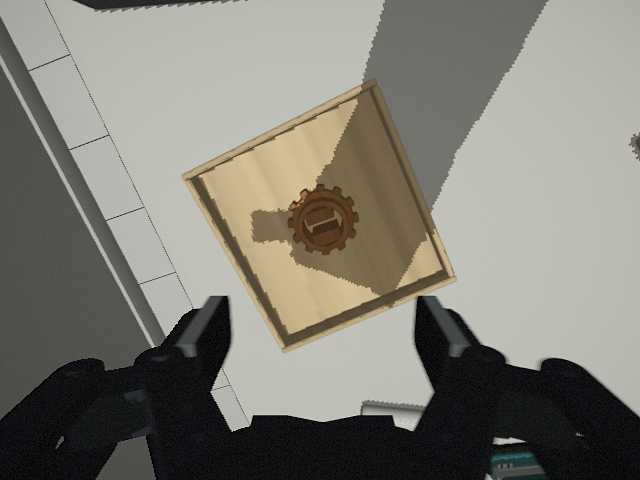

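The small gear lies flat in the tray at (323,219). Next I look at the spindle from above.

Request:
play_rows(increments=[{"jaw": -1, "x": 0.05, "y": 0.3, "z": -0.22, "turn": 0}, {"jaw": -1, "x": 0.1, "y": 0.6, "z": -0.22, "turn": 0}, {"jaw": -1, "x": 0.14, "y": 0.875, "z": -0.22, "turn": 0}])

```text
time_s: 7.7
ee_pos: [0.5056, -0.2226, 0.1746]
eef_rot: [3.141, -0.002, 2.811]
wrist_force: [-0.0, 0.1, -0.3]
width: 0.999
gripper_force: 0.0
```

Request:
play_rows(increments=[{"jaw": -1, "x": 0.05, "y": 0.3, "z": -0.22, "turn": 0}, {"jaw": -1, "x": 0.1, "y": 0.6, "z": -0.22, "turn": 0}, {"jaw": -1, "x": 0.14, "y": 0.875, "z": -0.22, "turn": 0}])

```text
time_s: 8.0
ee_pos: [0.5238, -0.1174, 0.2011]
eef_rot: [3.141, -0.002, 2.812]
wrist_force: [0.2, 0.4, -0.4]
width: 1.0
gripper_force: 0.0
```

Request:
play_rows(increments=[{"jaw": -1, "x": 0.05, "y": 0.3, "z": -0.1, "turn": 0}, {"jaw": -1, "x": 0.1, "y": 0.6, "z": -0.1, "turn": 0}, {"jaw": -1, "x": 0.14, "y": 0.875, "z": -0.1, "turn": 0}, {"jaw": -1, "x": 0.14, "y": 0.875, "z": -0.1, "turn": 0}, {"jaw": -1, "x": 0.14, "y": 0.875, "z": -0.1, "turn": 0}])

```text
time_s: 8.5
ee_pos: [0.5414, -0.0138, 0.2122]
eef_rot: [-3.14, -0.004, 2.814]
wrist_force: [-0.1, 0.6, -0.1]
width: 1.002
gripper_force: 0.0
```

Run:
```python
from h import *
np.set_printoptions(precision=4,suppress=True)
o,c=wrist();print(o["time_s"],o["ee_pos"],o["eef_rot"]);np.savez("w5.npz",**c)
T=c["cam_to_world"];f=240/np.tan(np.radians(c["fov_y"])/2)
p=np.linalg.inv(T)@[.543,-.015,.077,1]; u,v=(c["cx"]+f*p[0]/p[2],c["cy"]+f*p[1]/p[2]);print(u,v)
u,v=int(u),int(v);x0,y0=u-60,v-60;print(x0,y0)
cv2.imwrite("pics/w5.png",cv2.resize(c["color"][y0:v+60,x0:u+60],None,fx=5,fy=5,interpolation=cv2.INTER_CUBIC))
```

```text
8.5 [ 0.5414 -0.0138  0.2122] [-3.1402 -0.004   2.8136]
320.4127731076232 229.49447810866263
260 169
```

View pics/w5.png

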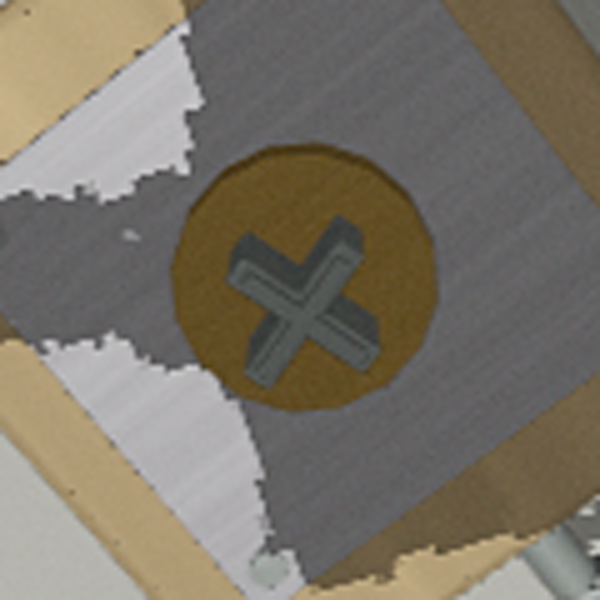

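Spindle top is centred at crop (303,308), with ribs from (237,268) to (370,357) and from (350,240) to (260,378).

```bash
cat >> h.py <<'E'
def spindle(c,uv,z=.077,rpx=25):
    P=cloud(c); v,u=np.mgrid[:480,:640]; m=(np.hypot(u-uv[0],v-uv[1])<rpx)&(P[...,2]>z-.006)&(P[...,2]<z+.01)
    X=np.array([plane(c,(a,b),z)[:2] for a,b in zip(u[m],v[m])]); ctr=np.array(cv2.minAreaRect(X.astype(np.float32)*1000)[0])/1000
    e=X-ctr; w=e[:,0]+1j*e[:,1]
    return ctr,X.mean(0),m.sum(),np.median(P[m][:,2]),np.degrees(np.angle((w**4/np.abs(w+1e-9)**2).sum()))/4,2*np.abs(w).max()
E
python3 - <<'E'
from h import *
np.set_printoptions(precision=4,suppress=True)
c=dict(np.load("w5.npz"));t=dict(np.load("top0.npz"))
uv=(260+303/5,169+308/5); print(uv,plane(c,uv,.077),spindle(c,uv))
g=lambda a,b:np.array(plane(c,(260+a/5,169+b/5),.077)[:2])
for a,b in[((237,268),(368,357)),((350,248),(262,378))]:
    d=g(*b)-g(*a);print(np.hypot(*d),np.degrees(np.arctan2(d[1],d[0]))%90,(g(*a)+g(*b))/2)
E
```

```text
(320.6, 230.6) [ 0.5439 -0.0151  0.077 ] (array([ 0.5443, -0.0154]), array([ 0.5442, -0.0152]), np.int64(419), np.float64(0.07605991630958003), np.float64(36.58320715549307), np.float64(0.02691881361534845))
0.024254150400910668 36.16819244411614 [ 0.5446 -0.0154]
0.024375213056002158 38.06331266867669 [ 0.5448 -0.0151]
```

Request:
play_rows(increments=[{"jaw": -1, "x": 0.19, "y": 0.3, "z": 0, "turn": 0}, {"jaw": -1, "x": 0.38, "y": 0.6, "z": 0, "turn": 0}, {"jaw": -1, "x": 0.557, "y": 0.863, "z": 0, "turn": 0}])

```text
time_s: 8.85
ee_pos: [0.5122, 0.1049, 0.2135]
eef_rot: [-3.141, -0.001, 2.809]
wrist_force: [-0.1, 1.1, -0.0]
width: 0.997
gripper_force: 0.0
```

Request:
play_rows(increments=[{"jaw": -1, "x": 0.19, "y": 0.3, "z": 0.2, "turn": 0}, {"jaw": -1, "x": 0.38, "y": 0.6, "z": 0.5, "turn": 0}, {"jaw": -1, "x": 0.557, "y": 0.863, "z": 0.8, "turn": 0}, {"jaw": -1, "x": 0.557, "y": 0.863, "z": 0.8, "turn": 0}, {"jaw": -1, "x": 0.557, "y": 0.863, "z": 0.8, "turn": 0}])

```text
time_s: 9.35
ee_pos: [0.4813, 0.2239, 0.1159]
eef_rot: [-3.138, -0.004, 2.812]
wrist_force: [1.1, -0.1, 0.6]
width: 1.003
gripper_force: 0.0
```

Run:
```python
from h import *
np.set_printoptions(precision=4,suppress=True)
o,c=wrist("w6");print(o["time_s"],o["ee_pos"],o["eef_rot"])
T=c["cam_to_world"];f=240/np.tan(np.radians(c["fov_y"])/2)
p=np.linalg.inv(T)@[.4815,.2252,.028,1]; uv=(c["cx"]+f*p[0]/p[2],c["cy"]+f*p[1]/p[2]);print(uv)
g=gear(c,uv,rpx=80);print(g)
Rm=R.from_euler("xyz",o["eef_rot"]).as_matrix();print("tool delta/0.12",(Rm.T@(np.r_[g[0],.016]-o["ee_pos"]))/.12)
```

```text
9.35 [0.4813 0.2239 0.1159] [-3.1378 -0.0038  2.8124]
(np.float64(323.44863996957747), np.float64(244.9708374625712))
(array([0.4803, 0.2256]), 0.019289353862404823, np.float64(0.028180914604148427), np.float64(18.323234183220144), np.float64(72.4471570158197), array([-0.0003,  0.0001]))
tool delta/0.12 [0.0091 0.0135 0.8328]
```

Request:
play_rows(increments=[{"jaw": -1, "x": 0.01, "y": 0.01, "z": 0.3, "turn": 0}, {"jaw": -1, "x": 0.01, "y": 0.01, "z": 0.6, "turn": 0}, {"jaw": -1, "x": 0.01, "y": 0.01, "z": 0.8, "turn": 0}, {"jaw": -1, "x": 0.01, "y": 0.01, "z": 0.8, "turn": 0}, {"jaw": -1, "x": 0.01, "y": 0.01, "z": 0.8, "turn": 0}])

```text
time_s: 9.9
ee_pos: [0.484, 0.2252, 0.0242]
eef_rot: [3.141, 0.002, 2.809]
wrist_force: [0.6, -0.0, 0.4]
width: 1.003
gripper_force: 0.0
```

Request:
play_rows(increments=[{"jaw": -1, "x": 0, "y": 0, "z": 0, "turn": 0}, {"jaw": -1, "x": 0, "y": 0, "z": 0, "turn": 0}])

```text
time_s: 10.1
ee_pos: [0.4847, 0.2266, 0.0253]
eef_rot: [3.139, 0.004, 2.811]
wrist_force: [-0.9, 0.3, 0.7]
width: 1.002
gripper_force: 0.0
```

Request:
play_rows(increments=[{"jaw": -1, "x": 0.032, "y": -0.02, "z": 0.06, "turn": 0}, {"jaw": -1, "x": 0.032, "y": -0.02, "z": 0.06, "turn": 0}, {"jaw": -1, "x": 0.032, "y": -0.02, "z": 0.06, "turn": 0}], newtons=60)

```text
time_s: 10.4
ee_pos: [0.4773, 0.2252, 0.015]
eef_rot: [-3.141, -0.001, 2.812]
wrist_force: [-0.6, 0.2, -0.0]
width: 1.005
gripper_force: 0.0
```

Request:
play_rows(increments=[{"jaw": 1, "x": 0, "y": 0, "z": 0, "turn": 0}, {"jaw": 1, "x": 0, "y": 0, "z": 0, "turn": 0}, {"jaw": 1, "x": 0, "y": 0, "z": 0, "turn": 0}, {"jaw": 1, "x": 0, "y": 0, "z": 0, "turn": 0}, {"jaw": 1, "x": 0, "y": 0, "z": 0, "turn": 0}])

```text
time_s: 10.9
ee_pos: [0.4785, 0.2255, 0.0159]
eef_rot: [3.141, 0.001, 2.812]
wrist_force: [-0.6, 0.5, 2.3]
width: 0.41
gripper_force: 60.1
```

Request:
play_rows(increments=[{"jaw": 1, "x": 0, "y": 0, "z": 0, "turn": 0}, {"jaw": 1, "x": 0, "y": 0, "z": 0, "turn": 0}, {"jaw": 1, "x": 0, "y": 0, "z": 0, "turn": 0}])

```text
time_s: 11.2
ee_pos: [0.4785, 0.2255, 0.0159]
eef_rot: [3.141, 0.001, 2.812]
wrist_force: [0.5, 0.7, 4.0]
width: 0.406
gripper_force: 60.3
```

Request:
play_rows(increments=[{"jaw": 1, "x": 0, "y": 0, "z": -0.3, "turn": 0}, {"jaw": 1, "x": 0, "y": 0, "z": -0.7, "turn": -0.04}, {"jaw": 1, "x": 0, "y": 0, "z": -1, "turn": -0.08}, {"jaw": 1, "x": 0, "y": 0, "z": -1, "turn": -0.1}, {"jaw": 1, "x": 0, "y": 0, "z": -1, "turn": -0.1}])

```text
time_s: 11.7
ee_pos: [0.4783, 0.2254, 0.136]
eef_rot: [3.141, 0.001, 3.126]
wrist_force: [-0.8, -0.5, -3.1]
width: 0.406
gripper_force: 60.5
```

```bash
cat > meas.py <<'E'
from h import *
np.set_printoptions(precision=4,suppress=True)
o,c=wrist("held");print(o["time_s"],o["ee_pos"],o["eef_rot"],np.degrees(o["eef_rot"][2]),o["qpos"],o["width"])
T=c["cam_to_world"];f=240/np.tan(np.radians(c["fov_y"])/2); z=o["ee_pos"][2]+.0121
p=np.linalg.inv(T)@np.r_[o["ee_pos"][:2],z,1]; uv=(c["cx"]+f*p[0]/p[2],c["cy"]+f*p[1]/p[2])
g=gear(c,uv,z=z,rpx=75);print(uv,z,g)
Rm=R.from_euler("xyz",o["eef_rot"]).as_matrix();d=np.r_[np.array([.5443,-.0154])-g[0],0]
print("tool delta/0.12",Rm.T@d/.12)
E
python3 meas.py
```

```text
11.7 [0.4783 0.2254 0.136 ] [3.1411 0.0012 3.1258] 179.09424251500957 [ 0.3135  0.056  -0.0817  1.4318  0.      0.3293] 0.4058974350650784
(np.float64(320.08171689081956), np.float64(321.13821832092674)) 0.1481052252643296 (array([0.4748, 0.2264]), 0.0254001934081316, np.float64(0.1482115482504534), np.float64(-5.351152008211691), np.float64(0.6033851300640032), array([0.0015, 0.0001]))
tool delta/0.12 [-0.6106 -2.0055 -0.0002]
```

View pics/held.png

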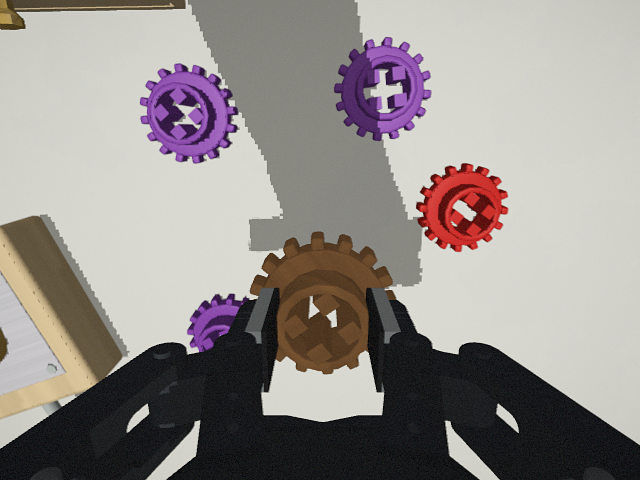

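Gear held with its cross bore at (321,325) and the boss between the pads. The finger pixels contaminated the fit, so I redo it with a colour mask.

```bash
cat > meas.py <<'E'
from h import *
import sys
np.set_printoptions(precision=4,suppress=True)
o,c=wrist("held2");print(o["time_s"],o["ee_pos"],np.degrees(o["eef_rot"][2]),o["width"])
T=c["cam_to_world"]; z=o["ee_pos"][2]+.0121
P=cloud(c);h=cv2.cvtColor(c["color"],cv2.COLOR_BGR2HSV)
br=(h[...,1]>70)&(h[...,0]<25)
v,u=np.mgrid[:480,:640]; win=(abs(u-320)<60)&(v>240)&(v<400)
m=win&br&(np.abs(P[...,2]-z)<.005)
print("z boss",np.median(P[m][:,2]),m.sum())
m=cv2.morphologyEx(m.astype(np.uint8),cv2.MORPH_OPEN,np.ones((3,3),np.uint8))
k=max(cv2.findContours(m,cv2.RETR_EXTERNAL,cv2.CHAIN_APPROX_NONE)[0],key=cv2.contourArea)
k=cv2.convexHull(k)[:,0]
X=np.array([plane(c,p,z)[:2] for p in k])
# circle fit
A=np.c_[2*X,np.ones(len(X))];s=np.linalg.lstsq(A,(X**2).sum(1),rcond=None)[0];r=np.sqrt(s[2]+s[0]**2+s[1]**2)
(mx,my),mr=cv2.minEnclosingCircle(X.astype(np.float32)); print("fit",s[:2],r,"minenc",mx,my,mr)
ctr=s[:2]
w=win&((P[...,2]<z-.005))
Y=np.array([plane(c,(a,b),z)[:2] for a,b in zip(u[w],v[w])])-ctr; q=Y[:,0]+1j*Y[:,1]; q=q[(abs(q)<.0155)]
print("bore",np.degrees(np.angle((q**4/abs(q)**2).sum()))/4%90, q.mean(),len(q))
Rm=R.from_euler("xyz",o["eef_rot"]).as_matrix()
print("gear in tool",Rm.T@np.r_[ctr-o["ee_pos"][:2],0])
print("tool delta/0.12",Rm.T@np.r_[np.array([.5443,-.0154])-ctr,0]/.12)
E
python3 meas.py
```

```text
11.75 [0.4773 0.225  0.1344] 179.02554647700876 0.40991406483736603
z boss 0.14663679616142494 5081
fit [0.4796 0.2259] 0.0191643422932673 minenc 0.47947803139686584 0.22611652314662933 0.019772889092564583
bore 36.93674966368061 (-0.0010310093940994343+0.0001173369412057817j) 1796
gear in tool [-0.0023  0.0009 -0.    ]
tool delta/0.12 [-0.5736 -2.0016  0.0002]
```

Request:
play_rows(increments=[{"jaw": 1, "x": -0.1, "y": -0.33, "z": 0, "turn": 0}, {"jaw": 1, "x": -0.19, "y": -0.667, "z": 0, "turn": 0}])

```text
time_s: 12.0
ee_pos: [0.4979, 0.1447, 0.1328]
eef_rot: [-3.141, -0.004, 3.128]
wrist_force: [-0.1, -0.1, -1.8]
width: 0.41
gripper_force: 60.5
```

Request:
play_rows(increments=[{"jaw": 1, "x": -0.1, "y": -0.33, "z": 0, "turn": 0}, {"jaw": 1, "x": -0.19, "y": -0.667, "z": 0, "turn": 0}])

```text
time_s: 12.2
ee_pos: [0.5196, 0.0632, 0.1328]
eef_rot: [3.142, -0.004, 3.125]
wrist_force: [1.2, 0.3, -1.7]
width: 0.406
gripper_force: 60.6
```

Request:
play_rows(increments=[{"jaw": 1, "x": -0.1, "y": -0.33, "z": 0, "turn": 0}, {"jaw": 1, "x": -0.19, "y": -0.667, "z": 0, "turn": 0}, {"jaw": 1, "x": -0.19, "y": -0.667, "z": 0, "turn": 0}, {"jaw": 1, "x": -0.19, "y": -0.667, "z": 0, "turn": 0}, {"jaw": 1, "x": -0.19, "y": -0.667, "z": 0, "turn": 0}])

```text
time_s: 12.7
ee_pos: [0.5413, -0.0149, 0.1338]
eef_rot: [3.141, -0.003, 3.126]
wrist_force: [-0.2, 1.0, -1.0]
width: 0.405
gripper_force: 60.6
```

```bash
python3 meas.py
```

```text
12.7 [ 0.5413 -0.0149  0.1338] 179.1156967347101 0.4051927856783999
z boss 0.14601328525264434 5071
fit [ 0.5436 -0.0141] 0.019150853448849297 minenc 0.5435519218444824 -0.013840334489941597 0.0197532270103693
bore 36.74651558742208 (-0.001000700746799541+0.00017545206811339048j) 1812
gear in tool [-0.0023  0.0009 -0.    ]
tool delta/0.12 [-0.0057 -0.011  -0.    ]
```

Request:
play_rows(increments=[{"jaw": 1, "x": -0.006, "y": -0.01, "z": 0.15, "turn": 0}, {"jaw": 1, "x": -0.006, "y": -0.01, "z": 0.28, "turn": 0}, {"jaw": 1, "x": -0.006, "y": -0.01, "z": 0.28, "turn": 0}, {"jaw": 1, "x": -0.006, "y": -0.01, "z": 0.28, "turn": 0}, {"jaw": 1, "x": -0.006, "y": -0.01, "z": 0.28, "turn": 0}])

```text
time_s: 13.25
ee_pos: [0.5438, -0.0165, 0.1027]
eef_rot: [-3.141, 0.002, 3.127]
wrist_force: [-0.0, -1.1, -0.9]
width: 0.404
gripper_force: 60.6
```

```bash
python3 meas.py
```

```text
13.25 [ 0.5438 -0.0165  0.1027] 179.1646052343723 0.4041569490111452
z boss 0.11495620487795455 5079
fit [ 0.546  -0.0156] 0.019200330687063276 minenc 0.5459984540939331 -0.01571585051715374 0.019674643874168396
bore 36.900498742506144 (-0.001036271428586001+0.0001293744546362441j) 1806
gear in tool [-0.0022  0.001   0.    ]
tool delta/0.12 [ 0.0142  0.0011 -0.    ]
```

Request:
play_rows(increments=[{"jaw": 1, "x": 0.012, "y": 0, "z": 0.04, "turn": 0}, {"jaw": 1, "x": 0.012, "y": 0, "z": 0.08, "turn": 0}, {"jaw": 1, "x": 0.012, "y": 0, "z": 0.1, "turn": 0}, {"jaw": 1, "x": 0.012, "y": 0, "z": 0.1, "turn": 0}, {"jaw": 1, "x": 0.012, "y": 0, "z": 0.1, "turn": 0}])

```text
time_s: 13.8
ee_pos: [0.5417, -0.0171, 0.0895]
eef_rot: [3.142, -0.0, 3.126]
wrist_force: [-0.5, 0.5, -1.8]
width: 0.408
gripper_force: 60.6
```

```bash
python3 meas.py
```

```text
13.8 [ 0.5417 -0.0171  0.0895] 179.09188000492762 0.4084855856575189
z boss 0.10173275808636681 5060
fit [ 0.544  -0.0163] 0.019165516629887244 minenc 0.5438854098320007 -0.016008414328098297 0.01971113681793213
bore 36.790539016074504 (-0.001019705576276251+0.00023142138005437536j) 1828
gear in tool [-0.0023  0.0009 -0.    ]
tool delta/0.12 [-0.0024  0.0075 -0.    ]
```

Request:
play_rows(increments=[{"jaw": 1, "x": 0, "y": 0.005, "z": 0.02, "turn": 0}, {"jaw": 1, "x": 0, "y": 0.006, "z": 0.05, "turn": 0}, {"jaw": 1, "x": 0, "y": 0.006, "z": 0.08, "turn": 0}, {"jaw": 1, "x": 0, "y": 0.006, "z": 0.08, "turn": 0}])

```text
time_s: 14.25
ee_pos: [0.5412, -0.0162, 0.0791]
eef_rot: [3.141, -0.002, 3.126]
wrist_force: [0.5, -0.0, -1.5]
width: 0.406
gripper_force: 60.6
```

Request:
play_rows(increments=[{"jaw": 1, "x": 0, "y": 0, "z": 0.03, "turn": 0}, {"jaw": 1, "x": 0, "y": 0, "z": 0.06, "turn": 0}, {"jaw": 1, "x": 0, "y": 0, "z": 0.07, "turn": 0}, {"jaw": 1, "x": 0, "y": 0, "z": 0.07, "turn": 0}])

```text
time_s: 14.65
ee_pos: [0.5416, -0.0163, 0.0713]
eef_rot: [3.142, -0.001, 3.126]
wrist_force: [0.3, -0.0, -0.8]
width: 0.409
gripper_force: 60.7
```

Request:
play_rows(increments=[{"jaw": 1, "x": 0, "y": 0, "z": 0.03, "turn": 0}, {"jaw": 1, "x": 0, "y": 0, "z": 0.05, "turn": 0}, {"jaw": 1, "x": 0, "y": 0, "z": 0.05, "turn": 0}, {"jaw": 1, "x": 0, "y": 0, "z": 0.05, "turn": 0}])

```text
time_s: 15.05
ee_pos: [0.5422, -0.0164, 0.0666]
eef_rot: [-3.141, 0.001, 3.126]
wrist_force: [-1.9, 1.0, 4.6]
width: 0.411
gripper_force: 61.2
```

Request:
play_rows(increments=[{"jaw": 1, "x": 0, "y": 0, "z": 0.02, "turn": 0}, {"jaw": 1, "x": 0, "y": 0, "z": 0.04, "turn": 0}, {"jaw": 1, "x": 0, "y": 0, "z": 0.04, "turn": 0}, {"jaw": 1, "x": 0, "y": 0, "z": 0.04, "turn": 0}])

```text
time_s: 15.45
ee_pos: [0.5422, -0.0164, 0.0628]
eef_rot: [-3.141, 0.001, 3.126]
wrist_force: [-4.3, 0.5, 9.8]
width: 0.409
gripper_force: 61.7
```

Request:
play_rows(increments=[{"jaw": 1, "x": 0, "y": 0, "z": 0.01, "turn": 0}, {"jaw": 1, "x": 0, "y": 0, "z": 0.01, "turn": 0}, {"jaw": 1, "x": 0, "y": 0, "z": 0.01, "turn": 0}])

```text
time_s: 15.75
ee_pos: [0.5423, -0.0164, 0.0628]
eef_rot: [-3.141, 0.002, 3.126]
wrist_force: [-6.2, 1.4, 14.5]
width: 0.407
gripper_force: 62.2
```

Request:
play_rows(increments=[{"jaw": 1, "x": 0, "y": 0, "z": 0.01, "turn": 0}, {"jaw": 1, "x": 0, "y": 0, "z": 0.01, "turn": 0}, {"jaw": 1, "x": 0, "y": 0, "z": 0.01, "turn": 0}, {"jaw": 1, "x": 0, "y": 0, "z": 0.01, "turn": 0}, {"jaw": 1, "x": 0, "y": 0, "z": 0.01, "turn": 0}])

```text
time_s: 16.25
ee_pos: [0.5424, -0.0164, 0.0627]
eef_rot: [-3.141, 0.002, 3.126]
wrist_force: [-8.5, 0.7, 19.1]
width: 0.407
gripper_force: 62.7
```

```bash
python3 meas.py
python3 - <<'E'
from bench import env
o=env.get_obs();print(o["wrist_force"],o["ee_pos"],o["gripper_force"],o["time_s"])
E
```

```text
16.25 [ 0.5424 -0.0164  0.0627] 179.1107866800831 0.4069104003297235
z boss 0.07509152117483921 5026
fit [ 0.5445 -0.0155] 0.019226059125305065 minenc 0.5445650219917297 -0.01580164022743702 0.019720129668712616
bore 34.79300176747071 (-0.003661071940357225+0.003494337013701703j) 161
gear in tool [-0.0022  0.001   0.    ]
tool delta/0.12 [ 0.002   0.0005 -0.    ]
[-9.06007452  1.36197822 18.91223098] [ 0.5423501  -0.01641087  0.06272781] 62.650880701839924 16.3
```

View pics/held2.png

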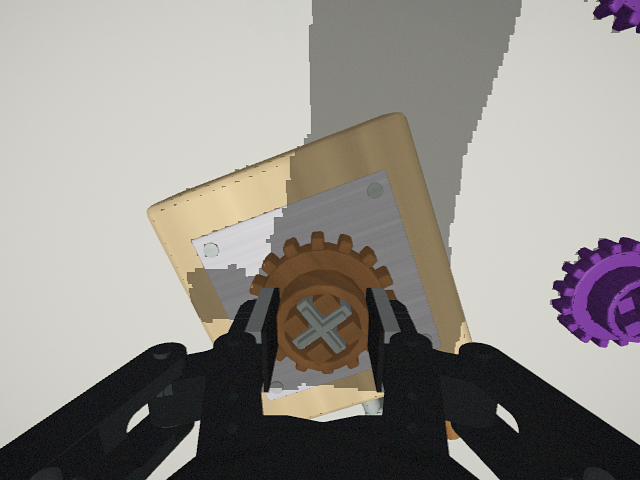

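The view shows the gear meshed, with the spindle cross at (322,322) in the bore. The boss top is at 75 mm, as it should be with the collar fully down, and the push is steady at about 19 N. I hand in.

```bash
python3 -c "
from bench import env
print(env.finish_job())"
```

```text
the job is handed in; nothing more can be done
None
```

The small gear lies flat and released in the parts tray, and the large gear is meshed on the spindle, still gripped and pressed down with the collar fully down; the job is handed in at 16.3 s, but no verdict was returned.

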